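# Lift the degreased end plug with tongs

## Robot

A 6-joint arm with a two-finger parallel gripper is mounted at the origin on the work surface. World frame = base frame: x ahead of the robot, y to its left, z up, the work surface at z = 0. Lengths are in mm, angles in rad, forces in N, time in s.
With the tool pointing down it reaches from about 275 to 750 mm from the base axis. Payload 10.2 kg.
Tool frame: the origin (TCP) lies between the finger pads; the fingertips stand 11 mm ahead of it and the grasp point (between the pads) lies 8 mm behind it; z points along the fingers, y is the line along which they close (so a half turn about z gives the same grasp; the last joint's range is limited). The gripper opens to 85 mm and grips with 20 to 120 N. Pads are 22 mm wide; open, the fingers measure 114 mm over their backs; the gripper's body (76 mm by 85 mm) begins 54 mm behind the grasp point. The pads swing forward as they close: fully open they stand 13 mm farther back than shut.
Start: joints at [-1.343, 0.313, 1.498, -0, 1.331, -0.223], TCP at [228.724, -472.564, 212.394] pointing down, gripper open.
Joint ranges: [-2.94, 2.94], [-0.97, 2.17], [0.19, 2.56], [-1.23, 4.37], [0.02, 3.11], [-2.88, 2.88]. Speed limits (rad/s): [2.39, 2.39, 3.01, 3.14, 3.14, 3.14].

## Interface

Orientations are given as a unit quaternion [w, x, y, z].
In Python, from rig import sense, eyes, finish_job gives the robot as it stands.
- The arm moves only by the shell command python3 -m jog 'ROWS' [FORCE]. ROWS is JSON, a list of rows, each a list of 7 numbers: the shift along the tool's x, y, z in m, then the turn, a rotation vector about the tool's x, y, z in rad, then the finger opening in m, from 0 to 0.0854. In form: [[dx, dy, dz, rx, ry, rz, gripper], ...]. A call has 1 to 5 rows; each row shifts and turns the commanded pose from where the row before left it, along the tool's axes as they then stand; what a row does not reach is not made up. A row lasts 1/10 s, in which the tool goes at most 50 mm and 8.59 degrees, less where a joint would pass 70% of its speed; a pose out of reach is approached as far as the arm can. A call is refused whole if a number of a shift passes 0.05 or a number of a turn 0.15, either way. A call with a gripper value outside its range is refused whole. The fingers move at their own pace and stop on an object; FORCE is the grip in N (left out, the last holds). Time passes only in rows, so rows that do not move let the fingers close. It gives the time, the measured TCP pose, the force, the opening and the grip force at its end, in the units of the state.
- sense(): the state, without advancing time (a new reading comes with each control period).
- eyes.capture(name): name is "scene" or "top" or "wrist"; returns the picture (480x640x3 uint8, red, green, blue); there is no depth.
- eyes.calibration(name): a dict with "fx", "fy", "cx", "cy" (pixels), "cam_to_world" (4x4, takes a point from camera to world coordinates); the wrist camera has in their place "mount" (4x4, takes a point from camera to tool coordinates, whose origin is the TCP and whose axes are the flange's). Camera axes: x right, y down, z forward; pixel columns grow to the right and rows downward; lengths in mm; the calibration is good to about 2 mm. A picture is of the moment at which its call begins: read the wrist's pose just before it. calibration takes no time and is no camera call.
- finish_job(): hands the job in; it is judged then, once.
The state is a dict: "time_s": time; "joints": joint angles; "dq": joint speeds; "tau": joint torques, N m; "eef_pos": TCP position; "ee_rot": TCP orientation; "force": force on the tool from outside, world axes, zero at the start; "wrist_torque": the same for the moment, N m; "grip_width": opening from 0.0 (shut) to 1.0 (fully open); "grip_force": force on a finger pad.
Only numpy, scipy, OpenCV 4.12 (cv2) and the standard library are available. Lean on these libraries where they do the work, as an engineer would, in place of code of your own. Each camera call takes 0.05 s, during which the arm holds its last target. There are 200 camera calls.

## Task

The aluminium end plug in the parts case has been degreased for bonding, so the gripper itself must never touch it. Take the tongs out of their wooden holder, close them on the plug, lift it out of the case and finish while still holding it in the tongs, upright and still, about 10 cm above the middle of the black mat. Leave the two black caps, the driver head and the yellow grip where they are.

Things in the scene. Friction and masses are not known exactly. Their poses are not given: they have to be found in the camera images.
- tongs: Small sprung steel tongs with green jaws, 90 g, 134 mm tall, standing tips down in the holder. Origin: the pivot axis at the top (barrel 10 mm in diameter, 22 mm long along x; nothing is higher). Own z up, the tips point to -z; the legs lie at +y and -y, so squeeze along y.
- tongs_grip (a point): grip point on the tongs' axis, 40 mm below the pivot. Each leg has a flat steel plate here, 22 mm wide (x), from 14 to 73 mm below the pivot; over the outsides about 43 mm when open, 36 mm (plates parallel) when closed on the plug. Squeezed 1 to 3 mm, the tongs are held well enough to carry and the jaws stay open.
- tongs_tips (a point): point midway between the tips, level with their lowest edges, 128.6 mm below the pivot, moving with the tongs. Jaws: 22 mm tall, 18 mm wide, hollow (a shallow V that centres a round item); open, about 44 mm between their nearest edges and 60 mm over their outsides.
- jaw_left (a joint): closing angle of each leg of the tongs (both move alike), rad: 0 open, about 0.09 closed on the plug, 0.16 shut on nothing. They spring open: at the grip point about 4 N on each plate starts to close them, about 7 N brings the jaws to 24 mm apart, and a third of any further force squeezes the item; 40 to 60 N holds the plug firmly.
- holder: wooden open-topped holder, fixed, 34 x 78 x 45 mm (x, y, z), walls 4 mm, inner floor 4 mm up, on which the tongs stand with their y along its y; origin at the centre of its underside
- case: blue plastic parts case, fixed, 96 x 280 x 36 mm (x, y, z), walls 3 mm, inner floor 3 mm up; three equal compartments in a row along its y, each 90 x about 89 mm inside, centres at y = -91.5, 0, +91.5 mm; origin at the centre of the underside of the case part. Its clear lid, 12 mm high, lies flipped flat on the +x side.
- plug: bare aluminium end plug, silvery round stub 24 mm in diameter, 30 mm tall, edge bevelled above 25 mm, about 37 g, standing near the middle of one of the three compartments; origin at the centre of its underside, z up
- cap_a: black rubber butt cap, 33 mm flange below, 25 mm above, 22 mm tall, standing in another compartment; origin at the centre of its underside; leave alone
- cap_b: the same kind of black butt cap in the remaining compartment; leave alone
- mat: black rubber mat, fixed, 130 x 130 x 3 mm; origin at the centre of its underside
- driver_head: titanium golf driver head, about 115 mm across, 56 mm tall with a hosel stub up to 87 mm, the dark hitting face at its -x side; origin at the centre of its underside; leave alone
- jumbo_grip: yellow jumbo putter grip lying along its y, 260 mm long, 40 mm wide, 36 mm tall; origin on its underside near the middle; leave alone
Things that resemble listed ones, but are neither listed nor needed, are in the scene too. Of the things that look like the tongs, the middle-sized one is meant.

How it is judged (in metres and radians):
On the way, in this order (a step that is already met when the one before it is completed fails the run):
1. the tongs are held by the gripper and out of the holder (contact force between tongs and the fingers above 1 N and contact force between tongs and holder below 0.05 N and z of tongs_tips in the frame of holder above 0.045 m), for 0.1 s.
2. the plug is held in the tongs, out of the case (contact force between plug and tongs above 1 N and contact force between plug and case below 0.05 N and z of plug in the frame of case above 0.036 m), for 0.1 s.
At the end, for the whole second after the job is handed in: The gripper holds the tongs and the tongs alone hold the plug (over 1 N), its underside 70 to 150 mm above the worktop, within 45 mm of the mat's centre seen from above, upright within 0.3 rad, at rest (under 0.03 m/s); caps, driver head and yellow grip within 25 mm of their starts (contact force between tongs and the fingers above 2 N and contact force between plug and tongs above 1 N and value of joint jaw_left between 0.05 and 0.14 rad and contact force between plug and the fingers below 0.1 N and contact force between plug and mat below 0.05 N and height (world z) of plug between 0.07 and 0.15 m and horizontal distance between plug and mat below 0.045 m and angle between plug's own z axis and vertical below 0.3 rad and linear speed of plug below 0.03 m/s and distance of each of cap_a, cap_b, driver_head, jumbo_grip from where it was at the start of the episode below 0.025 m); the arm keeps its last pose, push and grip.
It fails at once if the gripper or arm touches the degreased plug (contact force between plug and the fingers above 0.3 N or contact force between plug and the arm above 0.3 N).
It fails at once if a cap, the driver head or the yellow grip is displaced (distance of any of cap_a, cap_b, driver_head, jumbo_grip from where it was at the start of the episode above 0.025 m).
It also fails if it takes over 58 s, if anything falls off the work surface, if the arm or the gripper's body presses on something with over 40 N, if the wrist force passes 120 N, or if a joint passes its speed limit or range.

## Working session

There is one attempt and no reset: what is moved stays moved. The work goes in short steps, Python scripts to look and compute and a shell command to move; the robot and the scene stay as the last step left them, time stands still between calls to the robot, and variables do not carry over. Pictures are saved under pics/ and viewed, at most 11 in all, crops included, and the job is handed in when it is done.

```bash
mkdir -p pics; cat > h.py <<'E'
import numpy as np, cv2
from rig import sense, eyes
from scipy.spatial.transform import Rotation as R
def pose():
    s=sense(); q=s["ee_rot"]; T=np.eye(4); T[:3,:3]=R.from_quat([q[1],q[2],q[3],q[0]]).as_matrix(); T[:3,3]=s["eef_pos"]; return s,T
def cam(name):
    c=eyes.calibration(name)
    M=np.array(c["cam_to_world"]) if "cam_to_world" in c else pose()[1]@np.array(c["mount"])
    return c,M
def ray(cm,u,v):
    c,M=cm; d=M[:3,:3]@np.array([(u-c["cx"])/c["fx"],(v-c["cy"])/c["fy"],1]); return M[:3,3],d
def onz(cm,u,v,z):
    o,d=ray(cm,u,v); return o+d*(z-o[2])/d[2]
def proj(cm,p):
    c,M=cm; q=M[:3,:3].T@(np.array(p)-M[:3,3]); return c["fx"]*q[0]/q[2]+c["cx"],c["fy"]*q[1]/q[2]+c["cy"]
E
python3 - <<'E'
from h import *
for n in ["scene","top"]:
    im=eyes.capture(n); cv2.imwrite(f"pics/{n}0.png",im[...,::-1]); c,M=cam(n); print(n,c["fx"],c["cx"],c["cy"],M.round(2).tolist())
print(eyes.calibration("wrist")); s,T=pose();print(T.round(3).tolist(),s)
E
```

```text
scene 525.3498804177357 314.42603153031496 234.9908895120112 [[0.67, 0.57, -0.48, 1004.03], [0.74, -0.52, 0.42, -382.87], [-0.01, -0.64, -0.77, 833.0], [0.0, 0.0, 0.0, 1.0]]
top 554.3000183788225 321.14477072906334 242.71066208891773 [[-0.0, -0.99, 0.12, 418.69], [-1.0, -0.0, -0.02, 41.94], [0.02, -0.12, -0.99, 1378.86], [0.0, 0.0, 0.0, 1.0]]
{'fx': 372.8665230714492, 'fy': 372.8665230714492, 'cx': 323.6420538952548, 'cy': 238.65176716818073, 'mount': array([[-1.02721652e-03, -9.61245319e-01, -2.75692550e-01,
         7.01039308e+01],
       [ 9.99999417e-01, -8.95780996e-04, -6.02666395e-04,
         6.21328781e-01],
       [ 3.32350105e-04, -2.75693008e-01,  9.61245679e-01,
        -1.61756455e+02],
       [ 0.00000000e+00,  0.00000000e+00,  0.00000000e+00,
         1.00000000e+00]])}
[[0.9, 0.436, -0.0, 228.668], [0.436, -0.9, 0.001, -472.321], [0.0, -0.001, -1.0, 211.884], [0.0, 0.0, 0.0, 1.0]] {'time_s': 0.1, 'joints': array([-1.34339613e+00,  3.13419898e-01,  1.49834721e+00, -6.09945394e-06,
        1.33096661e+00, -2.23411902e-01]), 'dq': array([-0.00023928,  0.00070537, -0.0035738 , -0.0018901 ,  0.00038667,
       -0.00010751]), 'tau': array([ 1.90458341e-03, -4.12900865e+01, -2.60141051e+01, -2.81057628e-04,
        3.00153049e-03, -3.14667648e-05]), 'eef_pos': array([ 228.66789334, -472.32118215,  211.88430972]), 'ee_rot': array([-5.70525272e-04,  9.74703113e-01,  2.23502831e-01, -4.09974480e-06]), 'force': array([ 0.7035421 ,  0.46358965, -0.06888225]), 'wrist_torque': array([-0.00931205,  0.0140933 ,  0.06892812]), 'grip_force': 0.0, 'grip_width': 0.9984784892977909}
```

View pics/scene0.png

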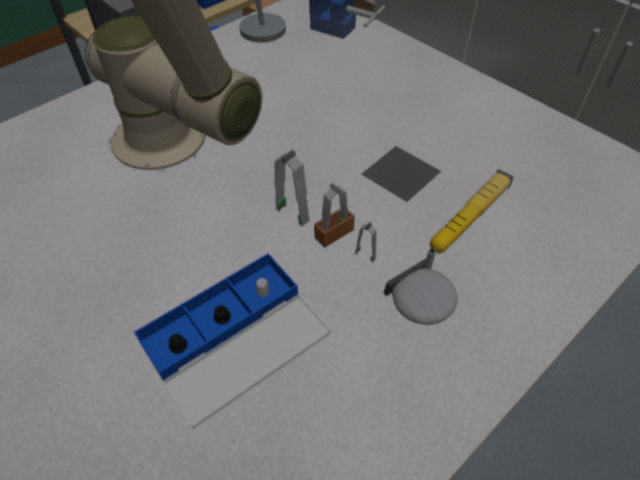

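View pics/top0.png

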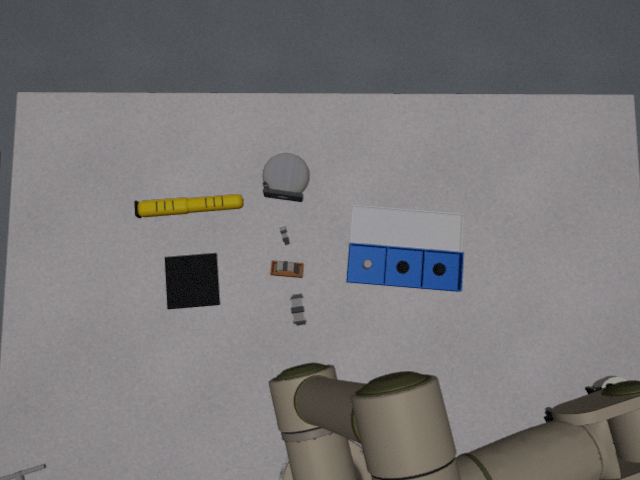

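The two views show three tongs. The large pair is at scene (290,188) / top (298,309), the middle pair in the brown holder is at scene (335,210) / top (287,268), and the small pair is at scene (367,241) / top (285,235). I choose the middle pair in the holder. The silvery plug is at top (368,264), in the +y compartment. The caps are at (403,267) and (439,269), and the mat is at (192,281).

```bash
python3 - <<'E'
from h import *
cm=cam("top"); im=cv2.imread("pics/top0.png"); hsv=cv2.cvtColor(im,cv2.COLOR_BGR2HSV)
def comp(mask,u,v,name,z):
    n,l,st,ce=cv2.connectedComponentsWithStats(cv2.morphologyEx(mask,cv2.MORPH_CLOSE,np.ones((5,5))))
    k=1+np.argmin([np.hypot(*(c-[u,v])) for c in ce[1:]]); pts=np.argwhere(l==k)[:,::-1].astype(np.float32)
    w=np.array([onz(cm,*p,z)[:2] for p in pts],np.float32); r=cv2.minAreaRect(w); print(name,ce[k].round(1),st[k],r)
comp(cv2.inRange(hsv,(5,90,40),(20,255,255)),287,268,"holder",45)
comp(cv2.inRange(hsv,(100,150,40),(125,255,255)),405,268,"case",36)
comp(cv2.inRange(hsv,(0,0,0),(180,255,60)),192,281,"mat",3)
comp(cv2.inRange(hsv[260:269,363:373],(0,0,110),(180,120,255)),5,5,"plug(crop)",30)
print("plug", onz(cm,368,264.5,30), "pivot", onz(cm,287,267,136))
s=cv2.imread("pics/scene0.png")
a=cv2.resize(s[165:265,280:390],None,fx=4,fy=4,interpolation=cv2.INTER_CUBIC); b=cv2.resize(im[240:300,260:380],(440,220),interpolation=cv2.INTER_CUBIC)
cv2.imwrite("pics/c1.png",np.vstack([a[:380],b]))
E
```

```text
holder [286.2 270.7] [271 261  32  17 254] ((510.5767517089844, 103.45344543457031), (76.14144134521484, 34.18824768066406), 85.55872344970703)
case [404.7 267. ] [ 347  243  116   48 4146] ((515.8869018554688, -183.82716369628906), (278.7532653808594, 94.84407806396484), 85.2095947265625)
mat [191.7 280.7] [ 165  253   55   56 2678] ((484.869873046875, 338.9841003417969), (127.69579315185547, 127.37554931640625), 4.767987251281738)
plug(crop) [4.5 3.2] [ 0  0 10  9 72] ((1189.654541015625, 827.6151733398438), (21.660249710083008, 23.532527923583984), 0.4425853192806244)
plug [522.25440207 -94.78057294  30.        ] pivot [508.59921128  98.06513877 136.        ]
```

View pics/c1.png

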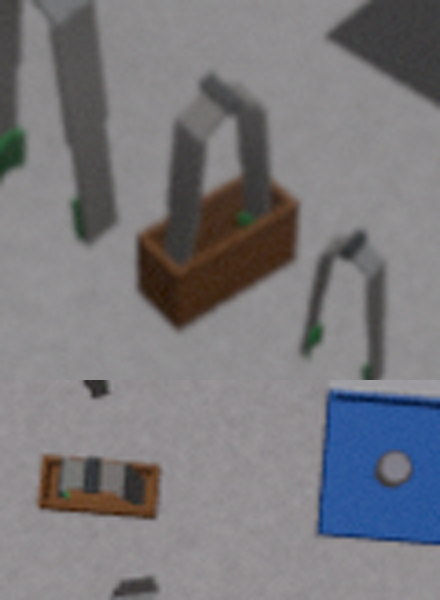

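The crop confirms the middle-sized pair, standing in the wooden holder with its plates facing ±y. The plug is at about (522,-95), near its compartment centre. Next I move above the tongs.

```bash

python3 -m jog '[[0.0335,-0.0261,-0.01,0,0,0,0.0854],[0.0335,-0.0261,-0.01,0,0,0,0.0854],[0.0335,-0.0261,-0.01,0,0,0,0.0854],[0.0335,-0.0261,-0.01,0,0,0,0.0854],[0.0335,-0.0261,-0.01,0,0,0,0.0854]]'
python3 -m jog '[[0.0335,-0.0261,0,0,0,0,0.0854],[0.0335,-0.0261,0,0,0,0,0.0854],[0.0335,-0.0261,0,0,0,0,0.0854],[0.0335,-0.0261,0,0,0,0,0.0854],[0.0335,-0.0261,0,0,0,0,0.0854]]'
python3 -m jog '[[0.0335,-0.0261,0,0,0,0,0.0854],[0.0335,-0.0261,0,0,0,0,0.0854],[0.0335,-0.0261,0,0,0,0,0.0854],[0.0335,-0.0261,0,0,0,0,0.0854],[0.0335,-0.0261,0,0,0,0,0.0854]]'
python3 -m jog '[[0,0,0,0,0,0.132,0.0854],[0,0,0,0,0,0.132,0.0854],[0,0,0,0,0,0.132,0.0854],[0,0,0,0,0,0.131,0.0854],[0,0,0,0,0,0,0.0854]]'
cat >> h.py <<'E'
def where():
    s,T=pose(); print("t",round(s["time_s"],2),"tcp",T[:3,3].round(1),"x",T[:3,0].round(3),"y",T[:3,1].round(3),"F",s["force"].round(1),"gw",round(s["grip_width"]*85.4,1),"gf",round(s["grip_force"],1),"j",s["joints"].round(2)); return s,T
def go(p):
    s,T=pose(); print("tool delta mm",(T[:3,:3].T@(np.array(p)-T[:3,3])).round(1))
E
python3 - <<'E'
from h import *
s,T=where(); cm=cam("wrist"); im=eyes.capture("wrist"); cv2.imwrite("pics/w1.png",im[...,::-1])
print(proj(cm,(510,100,135)), proj(cm,(510,103,45)))
E
```

```text
time_s: 0.6
eef_pos: [323.0, -280.4, 262.6]
ee_rot: [-0.0, 0.975, 0.223, -0.0]
force: [1.0, -1.0, 0.2]
grip_width: 1.004
grip_force: 0.0
time_s: 1.1
eef_pos: [416.9, -89.9, 262.3]
ee_rot: [-0.0, 0.975, 0.223, -0.0]
force: [0.6, -0.6, -0.4]
grip_width: 1.001
grip_force: 0.0
time_s: 1.6
eef_pos: [510.8, 100.6, 262.1]
ee_rot: [-0.0, 0.975, 0.224, -0.0]
force: [0.6, -0.4, -0.1]
grip_width: 1.001
grip_force: 0.0
time_s: 2.1
eef_pos: [510.3, 98.8, 262.1]
ee_rot: [0.0, 0.999, -0.039, -0.0]
force: [1.1, -0.2, 0.3]
grip_width: 1.0
grip_force: 0.0
t 2.1 tcp [510.3  98.8 262.1] x [ 0.997 -0.077 -0.001] y [-0.077 -0.997  0.   ] F [ 1.1 -0.2  0.3] gw 85.4 gf 0.0 j [-0.03  0.27  1.42 -0.    1.45  1.61]
(np.float64(321.78459367186304), np.float64(223.9757488627764)) (np.float64(319.32532050959907), np.float64(203.31650384765516))
```

View pics/w1.png

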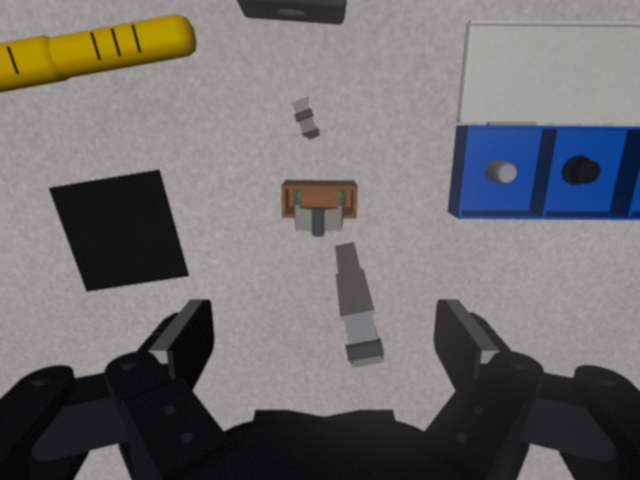

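The wrist view shows the pivot barrel at about (319,221), within 3 px of prediction. The large tongs' top is at (365,352), so I check it against the gripper body.

```bash
python3 - <<'E'
from h import *
cm=cam("wrist"); print("pivot",onz(cm,319,221,136),"plug top",onz(cm,508,173,30),"small",onz(cm,305,115,90))
for z in (150,180,210): print(z,onz(cm,365,345,z))
b=cv2.imread("pics/w1.png")[170:240,270:370]; g=cv2.cvtColor(b,cv2.COLOR_BGR2GRAY)
print(g[36:66:3,20:80:2])
go((512,101.5,95))
E
```

```text
pivot [512.82976752 101.97426922 136.        ] plug top [524.57893802 -95.9190223   30.        ] small [595.15723799 108.06606298  90.        ]
150 [407.62810977  71.59338389 150.        ]
180 [426.57809089  73.95305183 180.        ]
210 [445.52807202  76.31271978 210.        ]
[[ 73  73  83 114 108  83  75  75  77  77  77  78  77  77  77  79  78  80
   81  81  82  83  83  84 105 110  76  68  82  84]
 [ 60  61  77 116 119 115 111 107 100  91  80  62  60  60  60  60  58  62
   80  85  91  95 103 107 115 113  78  65  62  63]
 [ 63  60  78 116 122 122 122 120 121 121 116  76  66  70  69  68  63  86
  117 118 118 118 117 117 118 112  75  64  63  64]
 [ 84  82  86 117 121 121 123 124 121 123 117  76  68  71  69  68  64  93
  118 119 118 119 119 119 118 111  73  75  79  80]
 [135 133 113 116 119 120 119 120 121 123 116  78  67  69  69  67  63  93
  117 118 117 117 118 117 117 110  84 115 120 119]
 [151 154 135 117 122 121 121 121 120 120 115  76  67  70  68  68  62  92
  116 117 117 117 116 117 118 110 101 148 151 152]
 [158 159 144 119 120 119 120 120 119 120 115  77  67  69  69  68  63  91
  115 117 116 117 116 117 117 110 120 151 154 155]
 [157 159 148 121 121 120 120 121 121 121 116  80  67  70  68  68  61  90
  116 118 117 118 117 118 117 114 136 150 151 152]
 [155 156 153 135 134 142 139 132 130 127 120  81  68  70  68  69  62  91
  119 122 124 129 133 135 128 129 147 150 152 151]
 [155 156 159 157 154 154 151 152 156 151 146  92  68  69  69  66  63 112
  151 153 149 149 156 158 157 156 154 156 153 153]]
tool delta mm [  1.6  -2.8 167.1]
```

```bash

python3 -m jog '[[0.0009,-0.0038,0.035,0,0,0,0.0854],[0,0,0.035,0,0,0,0.0854],[0,0,0.035,0,0,0,0.0854],[0,0,0.035,0,0,0,0.0854],[0,0,0.025,0,0,0,0.0854]]'
python3 -m jog '[[0,0,0.012,0,0,0,0.07],[0,0,0,0,0,0,0.055],[0,0,0,0,0,0,0.05],[0,0,0,0,0,0,0.047],[0,0,0,0,0,0,0.047]]' 40
python3 - <<'E'
from h import *
where(); im=eyes.capture("wrist"); cv2.imwrite("pics/w2.png",im[...,::-1])
E
```

```text
time_s: 2.65
eef_pos: [510.7, 102.5, 95.2]
ee_rot: [0.0, 0.999, -0.036, -0.001]
force: [-0.3, 0.4, 0.4]
grip_width: 1.004
grip_force: 0.0
time_s: 3.15
eef_pos: [512.2, 102.5, 86.5]
ee_rot: [-0.0, 0.999, -0.038, 0.001]
force: [0.3, 0.1, 0.0]
grip_width: 0.549
grip_force: 0.0
t 3.15 tcp [512.2 102.5  86.5] x [ 0.997 -0.076  0.002] y [-0.076 -0.997 -0.   ] F [0.3 0.1 0. ] gw 46.9 gf 0.0 j [-0.03  0.44  1.67 -0.    1.03  1.62]
```

View pics/w2.png

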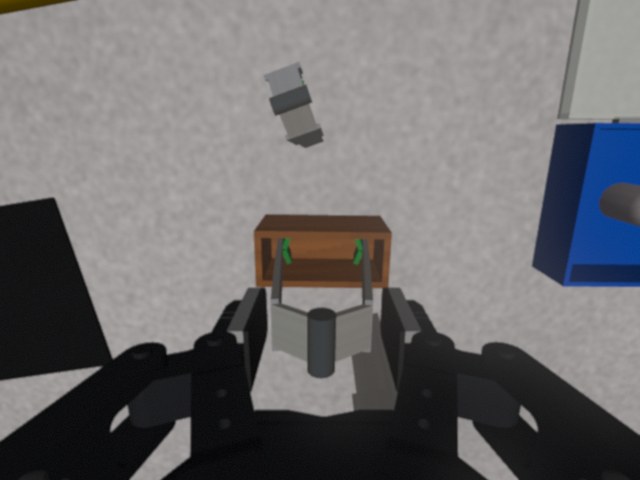

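The fingers straddle the plates evenly, with the barrel at (321,343) centred between the pads. Next is a gentle squeeze.

```bash

python3 -m jog '[[0,0,0,0,0,0,0.043],[0,0,0,0,0,0,0.042],[0,0,0,0,0,0,0.041],[0,0,0,0,0,0,0.041],[0,0,0,0,0,0,0.041]]' 
python3 -c "from h import *; where()"
```

```text
time_s: 3.7
eef_pos: [511.7, 102.5, 85.4]
ee_rot: [-0.0, 0.999, -0.038, 0.0]
force: [0.3, 0.4, 0.7]
grip_width: 0.479
grip_force: 0.3
t 3.7 tcp [511.7 102.5  85.4] x [ 0.997 -0.076  0.   ] y [-0.076 -0.997 -0.   ] F [0.3 0.4 0.7] gw 40.9 gf 0.3 j [-0.03  0.44  1.67  0.    1.03  1.62]
```

```bash

python3 -m jog '[[0,0,0,0,0,0,0.040],[0,0,0,0,0,0,0.040],[0,0,0,0,0,0,0.040]]' 
python3 -m jog '[[0,0,0,0,0,0,0.039],[0,0,0,0,0,0,0.039],[0,0,0,0,0,0,0.039]]'
```

```text
time_s: 4.0
eef_pos: [511.7, 102.4, 85.5]
ee_rot: [0.0, 0.999, -0.038, 0.0]
force: [-0.1, 0.1, 1.2]
grip_width: 0.471
grip_force: 7.5
time_s: 4.3
eef_pos: [511.8, 102.3, 85.5]
ee_rot: [0.0, 0.999, -0.038, 0.0]
force: [-0.2, -1.2, 2.9]
grip_width: 0.459
grip_force: 11.2
```

```bash

python3 -m jog '[[0,0,-0.01,0,0,0,0.039],[0,0,-0.02,0,0,0,0.039],[0,0,-0.025,0,0,0,0.039],[0,0,-0.025,0,0,0,0.039],[0,0,-0.02,0,0,0,0.039]]' 
python3 - <<'E'
from h import *
where(); im=eyes.capture("wrist"); cv2.imwrite("pics/w3.png",im[...,::-1])
E
```

```text
time_s: 4.8
eef_pos: [511.6, 102.7, 187.2]
ee_rot: [-0.0, 0.999, -0.038, 0.0]
force: [0.3, -0.1, -1.2]
grip_width: 0.459
grip_force: 7.6
t 4.8 tcp [511.6 102.7 187.2] x [ 0.997 -0.076  0.001] y [-0.076 -0.997 -0.001] F [ 0.3 -0.1 -1.2] gw 39.2 gf 7.6 j [-0.03  0.33  1.55  0.    1.27  1.62]
```

View pics/w3.png

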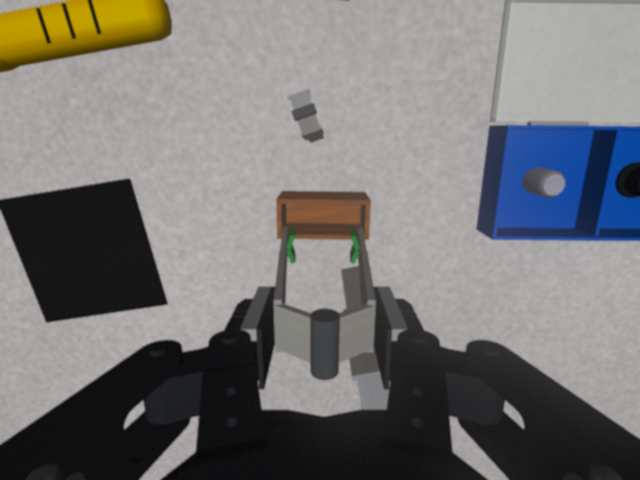

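The tongs are out and the green jaws at (290,248) and (355,248) are still open. The plug top is at (553,183). Measuring both.

```bash
python3 - <<'E'
from h import *
cm=cam("wrist"); im=cv2.imread("pics/w3.png"); hsv=cv2.cvtColor(im,cv2.COLOR_BGR2HSV)
m=cv2.inRange(hsv,(45,90,30),(85,255,255)); m[:200]=0;m[300:]=0
n,l,st,ce=cv2.connectedComponentsWithStats(m)
for k in range(1,n):
    if st[k][4]>20: print(st[k],ce[k].round(1),onz(cm,*ce[k],117).round(1))
p=cv2.inRange(hsv[150:220,510:580],(0,0,95),(180,90,255)); n,l,st,ce=cv2.connectedComponentsWithStats(p); k=1+np.argmax(st[1:,4]); print(st[k],ce[k]+[510,150])
print("plug top",onz(cm,553,183,33),"body centroid@18",onz(cm,*(ce[k]+[510,150]),18))
c=cv2.resize(im[155:265,480:590],None,fx=5,fy=5,interpolation=cv2.INTER_CUBIC); 
c2=cv2.resize(im[210:280,270:375],None,fx=2,fy=2); cv2.imwrite("pics/c2.png",np.hstack([c,np.vstack([c2,np.zeros((410,210,3),np.uint8)])]))
E
```

```text
[287 234   8  29 143] [290.1 247.4] [511.9 124.8 117. ]
[351 235   8  28 134] [354.7 248.2] [508.1  82.3 117. ]
[ 26  18  29  29 513] [551.87524366 182.56335283]
plug top [526.87518507 -94.73435602  33.        ] body centroid@18 [ 524.75147624 -102.69970499   18.        ]
```

View pics/c2.png

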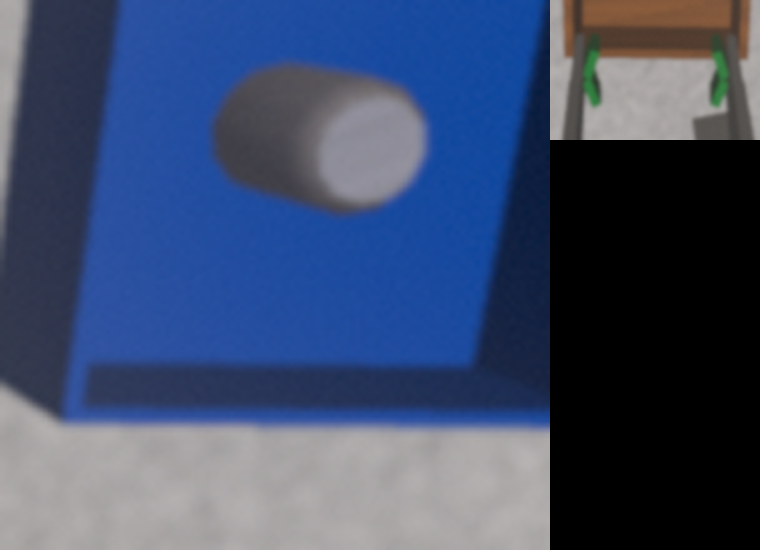

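```bash

python3 -m jog '[[0.0058,0.0395,0,0,0,0,0.039],[0.0058,0.0395,0,0,0,0,0.039],[0.0058,0.0395,0,0,0,0,0.039],[0.0058,0.0395,0,0,0,0,0.039],[0.0058,0.0395,0,0,0,0,0.039]]' 
python3 -m jog '[[0,0,0.02,0,0,0,0.039],[0,0,0.02,0,0,0,0.039],[0,0,0,0,0,0,0.039],[0,0,0,0,0,0,0.039]]' 
python3 - <<'E'
from h import *
where(); cm=cam("wrist"); im=eyes.capture("wrist")[...,::-1].copy(); cv2.imwrite("pics/w4.png",im)
hsv=cv2.cvtColor(im,cv2.COLOR_BGR2HSV)
m=cv2.inRange(hsv,(45,90,30),(85,255,255)); n,l,st,ce=cv2.connectedComponentsWithStats(m)
zj=sense()["eef_pos"][2]-84.6+4+11
for k in range(1,n):
    if st[k][4]>20: print(st[k],ce[k].round(1),onz(cm,*ce[k],zj).round(1))
E
```

```text
time_s: 5.35
eef_pos: [525.2, -98.0, 185.2]
ee_rot: [-0.0, 0.999, -0.038, -0.0]
force: [0.7, -0.5, -1.3]
grip_width: 0.462
grip_force: 7.6
time_s: 5.75
eef_pos: [525.6, -96.4, 145.8]
ee_rot: [-0.0, 0.999, -0.038, -0.0]
force: [-0.1, -0.2, -0.1]
grip_width: 0.46
grip_force: 7.6
t 5.75 tcp [525.6 -96.4 145.8] x [ 0.997 -0.076 -0.   ] y [-0.076 -0.997 -0.   ] F [-0.1 -0.2 -0.1] gw 39.3 gf 7.6 j [-0.4   0.39  1.57  0.    1.18  1.25]
[ 32 129  22   9 104] [ 41.  132.8] [608.   65.8  76.7]
[ 62 170  16   4  47] [ 69.1 171.2] [584.5  55.1  76.7]
[286 229   9  34 169] [290.2 246.9] [525.8 -75.   76.7]
[351 234   9  29 152] [354.9 248.2] [ 521.7 -116.8   76.7]
[133 317  18  21 106] [142.  327.9] [475.3  33.2  76.7]
```

View pics/w4.png

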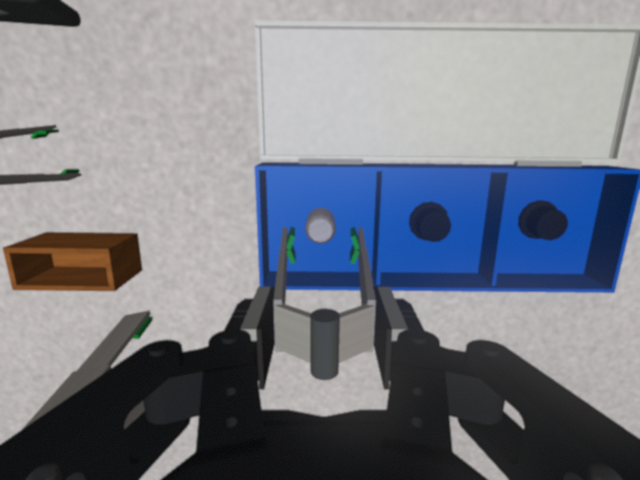

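The plug top at (320,229) sits between the jaws at (290,247) and (355,248), which are still higher up. I compute the fine correction.

```bash
python3 - <<'E'
from h import *
cm=cam("wrist"); im=cv2.imread("pics/w4.png"); hsv=cv2.cvtColor(im,cv2.COLOR_BGR2HSV)
p=cv2.inRange(hsv[200:250,298:345],(0,0,60),(180,90,255)); n,l,st,ce=cv2.connectedComponentsWithStats(p); k=1+np.argmax(st[1:,4]); print(st[k],ce[k]+[298,200])
g=cv2.cvtColor(im,cv2.COLOR_BGR2GRAY); print(g[206:246:2,304:338:2])
print(onz(cm,320,229,33))
for z in (66,76,88): print(proj(cm,(523.7,-96,z)))
E
```

```text
[  8   8  29  35 803] [320.02988792 225.48816936]
[[ 92  92  92  93  92  92  92  92  92  93  92  92  91  90  91  91  90]
 [ 92  92  91  92  92  91  93  94  93  93  91  91  91  91  90  89  91]
 [ 92  92  92  91  92  91  92  94  95  92  92  89  90  90  90  89  89]
 [ 92  91  91  90  90  94  94  96  96  95  93  92  89  86  88  88  89]
 [ 91  91  90  89  94  97  98 100 103 100  95  92  91  85  85  89  88]
 [ 91  89  89  94 100 108 112 113 116 111 106 101  97  87  83  86  87]
 [ 90  91  92 101 111 121 126 130 134 131 122 116 107  92  83  85  89]
 [ 89  88  99 110 124 139 148 153 155 154 148 137 115  99  86  84  86]
 [ 90  92 107 123 143 154 157 157 156 155 154 150 137 113  96  86  87]
 [ 89  96 115 143 156 158 156 153 153 152 153 153 154 133 105  86  85]
 [ 90  98 121 151 155 153 153 153 154 155 155 154 156 148 110  84  85]
 [ 90 100 126 150 153 153 155 156 155 156 156 155 155 152 116  87  85]
 [ 89  96 129 153 155 155 156 155 157 156 154 155 156 155 123  87  84]
 [ 88  93 122 153 157 157 157 155 156 156 157 156 158 156 116  83  85]
 [ 88  86 110 149 156 156 155 156 156 157 158 158 159 147  98  81  85]
 [ 88  87  93 131 154 158 158 158 159 159 159 156 154 125  86  84  86]
 [ 86  88  87  96 134 157 161 158 158 156 155 150 128  93  82  84  84]
 [ 87  86  89  86  95 125 142 148 150 146 140 116  88  83  86  83  84]
 [ 87  86  86  86  85  87  92 101 107 101  90  84  84  84  84  84  83]
 [ 86  86  85  86  85  85  86  85  84  85  84  84  84  86  83  85  84]]
[525.32101652 -94.01778732  33.        ]
(np.float64(322.6387965351148), np.float64(243.26081074703487))
(np.float64(322.5962144200234), np.float64(247.65807394346234))
(np.float64(322.54044841534306), np.float64(253.41677802535455))
```

```bash

python3 -m jog '[[0.0011,-0.0016,0,0,0,0,0.039],[0,0,0.012,0,0,0,0.039],[0,0,0.012,0,0,0,0.039],[0,0,0.012,0,0,0,0.039],[0,0,0,0,0,0,0.039]]' 
python3 -m jog '[[0,0,0.01,0,0,0,0.039],[0,0,0.009,0,0,0,0.039],[0,0,0,0,0,0,0.039],[0,0,0,0,0,0,0.039]]'
python3 - <<'E'
from h import *
where(); im=eyes.capture("wrist")[...,::-1]; cv2.imwrite("pics/c5.png",cv2.resize(im[180:400,230:420],None,fx=2.7,fy=2.7))
E
```

```text
time_s: 6.3
eef_pos: [525.7, -94.7, 107.2]
ee_rot: [-0.001, 0.999, -0.038, -0.002]
force: [0.2, 0.0, -1.0]
grip_width: 0.461
grip_force: 7.6
time_s: 6.7
eef_pos: [526.7, -95.2, 90.3]
ee_rot: [-0.0, 0.999, -0.038, -0.0]
force: [-0.3, -0.2, -0.8]
grip_width: 0.463
grip_force: 7.6
t 6.7 tcp [526.7 -95.2  90.3] x [ 0.997 -0.076 -0.   ] y [-0.076 -0.997 -0.   ] F [-0.3 -0.2 -0.8] gw 39.5 gf 7.6 j [-0.4   0.46  1.62 -0.    1.06  1.25]
```

View pics/c5.png

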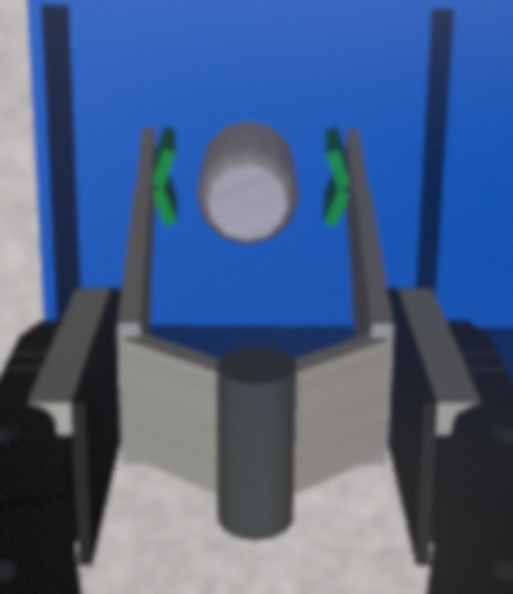

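The plug stands between the two V jaws, both about level with it, with clear gaps on each side. Closing.

```bash

python3 -m jog '[[0,0,0,0,0,0,0.038],[0,0,0,0,0,0,0.037],[0,0,0,0,0,0,0.036],[0,0,0,0,0,0,0.035],[0,0,0,0,0,0,0.033]]' 50
python3 -m jog '[[0,0,0,0,0,0,0.03],[0,0,0,0,0,0,0.028],[0,0,0,0,0,0,0.028],[0,0,0,0,0,0,0.028],[0,0,0,0,0,0,0.028]]'
python3 -c "from h import *; where()"
```

```text
time_s: 7.25
eef_pos: [526.8, -95.2, 90.5]
ee_rot: [0.0, 0.999, -0.038, 0.0]
force: [-0.5, 0.5, 0.6]
grip_width: 0.403
grip_force: 51.1
time_s: 7.75
eef_pos: [526.8, -95.2, 90.5]
ee_rot: [0.0, 0.999, -0.038, 0.0]
force: [-0.8, 0.8, 2.4]
grip_width: 0.406
grip_force: 51.2
t 7.75 tcp [526.8 -95.2  90.5] x [ 0.997 -0.076  0.   ] y [-0.076 -0.997  0.   ] F [-0.8  0.8  2.4] gw 34.7 gf 51.2 j [-0.4   0.46  1.62  0.    1.06  1.25]
```

```bash

python3 -m jog '[[0,0,-0.01,0,0,0,0.028],[0,0,-0.02,0,0,0,0.028],[0,0,-0.025,0,0,0,0.028],[0,0,-0.03,0,0,0,0.028],[0,0,-0.02,0,0,0,0.028]]'
python3 - <<'E'
from h import *
s,T=where(); cm=cam("wrist"); im=eyes.capture("wrist")[...,::-1]; cv2.imwrite("pics/c6.png",cv2.resize(im[180:400,230:420],None,fx=2.7,fy=2.7))
top=cam("top"); print("target tool delta to mat", T[:3,:3].T@(np.array([484.9,339.0,T[2,3]])-T[:3,3]))
E
```

```text
time_s: 8.25
eef_pos: [527.1, -95.3, 197.9]
ee_rot: [0.0, 0.999, -0.038, 0.001]
force: [0.5, 0.4, -1.7]
grip_width: 0.408
grip_force: 50.8
t 8.25 tcp [527.1 -95.3 197.9] x [ 0.997 -0.076  0.002] y [-0.076 -0.997  0.001] F [ 0.5  0.4 -1.7] gw 34.9 gf 50.8 j [-0.4   0.35  1.49  0.    1.3   1.25]
target tool delta to mat [ -75.08149158 -429.78874957   -0.45824405]
```

View pics/c6.png

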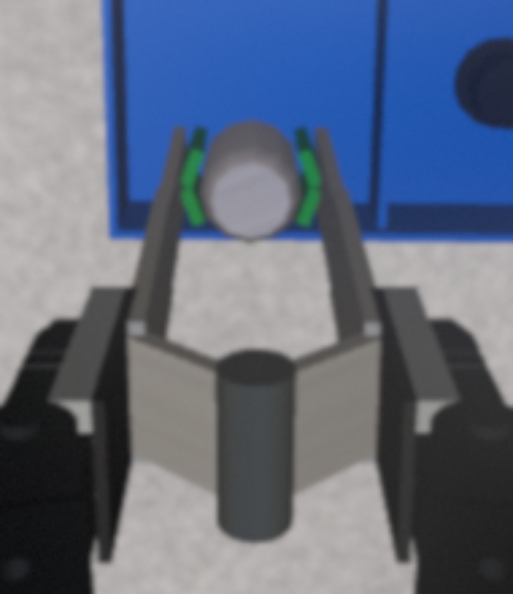

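The plug is held upright in the jaws, clear of the case. Carrying it to the mat.

```bash

python3 -m jog '[[-0.002,-0.012,0,0,0,0,0.028],[-0.004,-0.024,0,0,0,0,0.028],[-0.006,-0.034,0,0,0,0,0.028],[-0.006,-0.034,0,0,0,0,0.028],[-0.006,-0.034,0,0,0,0,0.028]]'
python3 -m jog '[[-0.006,-0.034,0,0,0,0,0.028],[-0.006,-0.034,0,0,0,0,0.028],[-0.006,-0.034,0,0,0,0,0.028],[-0.006,-0.034,0,0,0,0,0.028],[-0.006,-0.034,0,0,0,0,0.028]]'
python3 -m jog '[[-0.006,-0.034,0.002,0,0,0,0.028],[-0.006,-0.034,0.002,0,0,0,0.028],[-0.004,-0.028,0.002,0,0,0,0.028],[-0.003,-0.018,0.002,0,0,0,0.028],[-0.002,-0.008,0,0,0,0,0.028]]'
python3 -m jog '[[0,0,0,0,0,0,0.028],[0,0,0,0,0,0,0.028],[0,0,0,0,0,0,0.028],[0,0,0,0,0,0,0.028],[0,0,0,0,0,0,0.028]]'
python3 - <<'E'
from h import *
where(); im=eyes.capture("scene")[...,::-1]; cv2.imwrite("pics/s7.png",cv2.resize(im[60:260,260:460],None,fx=3,fy=3))
E
```

```text
time_s: 8.8
eef_pos: [512.0, 46.4, 193.8]
ee_rot: [-0.0, 0.999, -0.038, -0.001]
force: [-0.0, -0.0, -1.7]
grip_width: 0.404
grip_force: 50.8
time_s: 9.3
eef_pos: [494.8, 218.0, 193.7]
ee_rot: [0.0, 0.999, -0.038, -0.001]
force: [0.3, -0.1, -1.1]
grip_width: 0.408
grip_force: 50.9
time_s: 9.8
eef_pos: [483.0, 341.0, 185.3]
ee_rot: [0.001, 0.999, -0.037, -0.002]
force: [1.0, -0.0, -1.7]
grip_width: 0.404
grip_force: 50.9
time_s: 10.3
eef_pos: [484.9, 338.8, 187.5]
ee_rot: [-0.0, 0.999, -0.038, 0.0]
force: [0.3, 1.0, -2.2]
grip_width: 0.405
grip_force: 50.9
t 10.3 tcp [484.9 338.8 187.5] x [ 0.997 -0.077  0.   ] y [-0.077 -0.997 -0.   ] F [ 0.3  1.  -2.2] gw 34.6 gf 50.9 j [ 0.41  0.48  1.32 -0.    1.34  2.06]
```

View pics/s7.png

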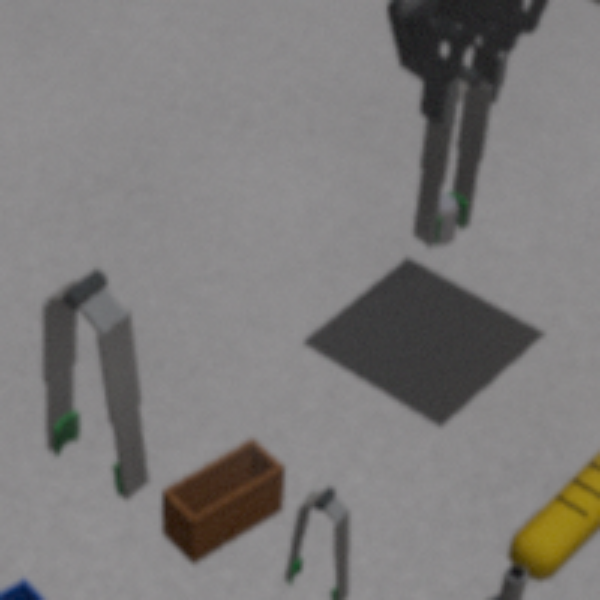

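The plug sits upright in the green jaws at crop (447,218), with its underside about 100 mm above the mat by TCP height. The arm is still, so I hand in.

```bash
python3 -c "
from rig import finish_job; print(finish_job())"
```

```text
the job is handed in; nothing more can be done
None
```

The job is handed in after 10.3 s of robot time: the plug is held in the tongs with a 51 N grip, upright and still, about 100 mm above the middle of the mat; the hand-in returned no verdict.

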